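# Trying the wing nuts of a donated kitchen press

## Robot

A 7-joint arm with a two-finger parallel gripper is mounted at the origin on the work surface. World frame = base frame: x ahead of the robot, y to its left, z up, the work surface at z = 0. Lengths are in m, angles in degrees, forces in N, time in s.
With the tool pointing down it reaches from about 0.4 to 0.85 m from the base axis. Payload 10.4 kg.
Tool frame: the origin (TCP) lies midway between the tips of the shut fingers; the grasp point (between the pads) lies 19 mm behind it; x points along the fingers, y is the direction in which the jaws open and shut, and the axes are right-handed (so a half turn about x gives the same grasp; the last joint's range is limited). The gripper opens to 87 mm and grips with 3 to 60 N. Pads are 19 mm wide; open, the fingers measure 117 mm over their backs; the gripper's body (75 mm by 190 mm) begins 51 mm behind the grasp point.
Start: joints at [-72.284, 19.034, -3.707, 83.658, 1.238, 77.344, -5.071], TCP at [0.204, 0.591, 0.223] pointing down, gripper open.
Joint ranges: [-148.97, 148.97], [-28.65, 121.19], [-84.17, 76.75], [9.2, 138.47], [-72.65, 252.65], [3.7, 117.97], [-149.18, 149.18]. Speed limits (degrees/s): [127.2, 127.2, 159.86, 159.86, 180, 180, 180].

## Interface

Orientations are given as [roll, pitch, yaw] about the fixed x, y, z axes, in that order (R = Rz(yaw) Ry(pitch) Rx(roll)).
In Python, from rig import * gives the robot as it stands.
- The arm moves only by the shell command python3 -m jog 'ROWS'. ROWS is a JSON object of lists of equal length, an entry for each row: "translation": the shift along the tool's x, y, z in m, a list of three; "twist": the turn, a rotation vector about the tool's x, y, z in degrees, a list of three; "gripper": the opening, from -1 (shut) to 1 (fully open). A call has 1 to 10 rows; each row shifts and turns the commanded pose from where the row before left it, along the tool's axes as they then stand; what a row does not reach is not made up. A row lasts 1/10 s, in which the tool goes at most 50 mm and 8.59 degrees, less where a joint would pass 70% of its speed; a pose out of reach is approached as far as the arm can. A call with a gripper value outside its range is refused whole. The fingers move at their own pace and stop on an object; the grip force is fixed at half the most. Time passes only in rows, so rows that do not move let the fingers close. It gives the time, the measured TCP pose, the force and the opening at its end, in the units of the state.
- sense(): the state, without advancing time (a new reading comes with each control period).
- grab_frame(name): name is "scene" or "top" or "wrist"; returns a dict with "frame" (400x640x3 uint8, red, green, blue), "depth" (400x640 float32, m along the optical axis (not along the pixel's ray), 0 where there is no reading), "fx", "fy", "cx", "cy" (pixels), "distortion" ([k1, k2, p1, p2, k3] as OpenCV has them; the pictures are not rectified), "R" (3x3) and "t" (3): a world point X has camera coordinates R X + t; the wrist camera has in their place "tool_from_camera" (4x4, takes a point from camera to tool coordinates, whose origin is the TCP and whose axes are the tool frame's). Camera axes: x right, y down, z forward; pixel columns grow to the right and rows downward; lengths in m; the calibration is good to about 2 mm. A picture is of the moment at which its call begins: read the wrist's pose just before it.
- sign_off(): hands the job in, once; it reports no verdict.
The state is a dict: "time_s": time; "q": joint angles; "joint_velocities": joint speeds; "joint_efforts": joint torques, N m; "tcp_pos": TCP position; "tool_rot": TCP orientation; "wrist_force": force on the tool from outside, world axes, zero at the start; "wrist_torque": the same for the moment, N m; "finger_gap": finger opening in m.
Only numpy, scipy, OpenCV 4.12 (cv2) and the standard library are available. Lean on these libraries where they do the work, as an engineer would, in place of code of your own. Each camera call takes 0.05 s, during which the arm holds its last target. There are 200 camera calls.

## Task

Check the two wing nuts of the kitchen press, the orange one first and then the blue: start each by turning it gently clockwise, and if it runs freely take it all the way down until it is just finger-tight on the steel plate. If one binds early its thread is crossed: stop at once, never force it, and turn it back up to about where it started. Do not disturb the pot, bowl and mug, and leave the nuts let go.

Things in the scene. Friction and masses are not known exactly. Their poses are not given: they have to be found in the camera images.
- press: kitchen press fixed to the bench: aluminium base 130 x 230 x 20 mm, white mould, and a steel plate 110 x 215 mm whose top is 70 mm above the origin. Origin: centre of the underside; y runs along the length, z up. The studs stand at y = +75 mm (orange nut) and y = -75 mm (blue nut). It may point any way round.
- nut_orange_grip (a point): orange plastic wing nut: hub 26 mm wide, 14 high, and above it wings forming a bar 46 long, 12 wide, 24 high. The point is on its axis, 24 mm above its foot, 10 mm below the bar's top; x along the bar, y across the 12 mm, z up. An 8 mm stud sticks out 8 mm above the bar at the start, 16 mm at home. Clockwise from above it goes down 3.8 mm per rad, nearly free (0.02 N m).
- seat_orange (a point): top of the steel plate on the axis of the orange nut's stud, 70 mm above the bench. The nut's foot starts 7 to 8 mm above it. Sound thread: turns freely 1.9 to 2.1 rad clockwise until the foot meets the plate. Crossed: stops firmly after 0.6 to 0.8 rad, foot 5 mm above. Anticlockwise it is free to 0.9 rad past the start.
- nut_blue_grip (a point): blue plastic wing nut: hub 26 mm wide, 14 high, and above it wings forming a bar 46 long, 12 wide, 24 high. The point is on its axis, 24 mm above its foot, 10 mm below the bar's top; x along the bar, y across the 12 mm, z up. An 8 mm stud sticks out 8 mm above the bar at the start, 16 mm at home. Clockwise from above it goes down 3.8 mm per rad, nearly free (0.02 N m).
- seat_blue (a point): top of the steel plate on the axis of the blue nut's stud, 70 mm above the bench. The nut's foot starts 7 to 8 mm above it. Sound thread: turns freely 1.9 to 2.1 rad clockwise until the foot meets the plate. Crossed: stops firmly after 0.6 to 0.8 rad, foot 5 mm above. Anticlockwise it is free to 0.9 rad past the start.
- press_threads (a point): centre of the press at plate height. Unseen: none, either or both nuts may be crossed. Turning on when a nut binds or is home twists its stud like a spring of 1.25 N m per rad; over about 0.25 N m (0.2 rad) spoils it. Fingers give a little too: a nut that stopped may seem to follow some 0.2 rad more.
- stockpot: loose aluminium pot, 170 mm wide, 100 mm high, two side handles reaching 109 mm from its centre; origin at the centre of its underside. Leave it alone.
- bowl: loose green bowl, 150 mm wide, 60 mm high; origin at the centre of its underside. Leave it alone.
- mug: loose white mug, 80 mm wide, 90 mm high; origin at the centre of its underside. Leave it alone.

How it is judged (in metres and radians):
On the way, in this order (a step that is already met when the one before it is completed fails the run):
1. the orange nut has been taken down to the plate or, if its thread is crossed, turned until it binds (((not (horizontal distance between gate_orange_g and stud_orange_c0 below 0.06 m) and z of nut_orange_grip in the frame of press below 0.09552 m) or (horizontal distance between gate_orange_g and stud_orange_c0 below 0.06 m and z of nut_orange_grip in the frame of press below 0.09952 m))), for 0.1 s.
2. the blue nut has been taken down to the plate or, if its thread is crossed, turned until it binds (((not (horizontal distance between gate_blue_g and stud_blue_c0 below 0.06 m) and z of nut_blue_grip in the frame of press below 0.09552 m) or (horizontal distance between gate_blue_g and stud_blue_c0 below 0.06 m and z of nut_blue_grip in the frame of press below 0.09952 m))), for 0.1 s.
At the end, for the whole second after the job is handed in: Each nut with a sound thread is down within 1.5 mm of the plate; each nut with a crossed thread has been turned back up, 0.3 rad or more clear of where it binds (its foot at least 6.1 mm above the plate) (((not (horizontal distance between gate_orange_g and stud_orange_c0 below 0.06 m) and z of nut_orange_grip in the frame of press below 0.09552 m) or (horizontal distance between gate_orange_g and stud_orange_c0 below 0.06 m and z of nut_orange_grip in the frame of press above 0.10012 m)) and ((not (horizontal distance between gate_blue_g and stud_blue_c0 below 0.06 m) and z of nut_blue_grip in the frame of press below 0.09552 m) or (horizontal distance between gate_blue_g and stud_blue_c0 below 0.06 m and z of nut_blue_grip in the frame of press above 0.10012 m))); the robot touches nothing.
It fails at once if the orange stud is twisted more than 0.2 rad (forced with over 0.25 N m) either way (y of gauge_orange in the frame of press below 0.06507 m or y of gauge_orange in the frame of press above 0.08493 m).
It fails at once if the blue stud is twisted more than 0.2 rad (forced with over 0.25 N m) either way (y of gauge_blue in the frame of press below -0.08493 m or y of gauge_blue in the frame of press above -0.06507 m).
It fails at once if the stockpot is shifted by over 30 mm or tipped (distance of stockpot from where it was at the start of the episode above 0.03 m or angle between stockpot's own z axis and vertical above 0.3 rad).
It fails at once if the bowl is shifted by over 30 mm or tipped (distance of bowl from where it was at the start of the episode above 0.03 m or angle between bowl's own z axis and vertical above 0.3 rad).
It fails at once if the mug is shifted by over 30 mm or tipped (distance of mug from where it was at the start of the episode above 0.03 m or angle between mug's own z axis and vertical above 0.3 rad).
It also fails if it takes over 72 s, if anything falls off the work surface, if the arm or the gripper's body presses on something with over 40 N, if the wrist force passes 120 N, or if a joint passes its speed limit or range.

## Working session

There is one attempt and no reset: what is moved stays moved. The work goes in short steps, Python scripts to look and compute and a shell command to move; the robot and the scene stay as the last step left them, time stands still between calls to the robot, and variables do not carry over. Pictures are saved under pics/ and viewed, about 8 in all and at most 12, crops included, and the job is handed in when it is done.

```bash
ls; mkdir -p pics; python3 - <<'E'
from rig import *
import cv2, numpy as np
s=sense(); print({k:np.round(v,3).tolist() for k,v in s.items()})
ims=[]
for n in("scene","top"):
    d=grab_frame(n); np.savez(f"pics/{n}0.npz",**{k:np.array(v) for k,v in d.items()})
    print(n,d["fx"],d["cx"],d["cy"],np.round(d["distortion"],4),np.round(d["R"],3).tolist(),np.round(d["t"],3))
    cv2.imwrite(f"pics/{n}0.png",d["frame"][:,:,::-1])
E
```

```text
pics
{'time_s': 0.0, 'q': [-72.284, 19.074, -3.705, 83.706, 1.239, 77.345, -5.068], 'joint_velocities': [-0.019, 0.007, -0.006, -0.09, 0.01, -0.059, 0.059], 'joint_efforts': [0.001, -62.326, 0.025, -38.988, -0.061, 0.04, 0.0], 'tcp_pos': [0.203, 0.591, 0.222], 'tool_rot': [-86.291, 89.914, -105.299], 'wrist_force': [-0.261, 0.258, 0.21], 'wrist_torque': [0.057, 0.025, -0.088], 'finger_gap': 0.087}
scene 518.0409348625142 320.48684343262465 201.55737722513686 [-0.01  0.    0.    0.    0.  ] [[0.782, 0.623, -0.004], [0.371, -0.47, -0.8], [-0.501, 0.624, -0.599]] [-0.418 -0.123  1.881]
top 413.8714269108943 323.3222262571887 192.65279872281982 [-0.0413  0.      0.      0.      0.    ] [[-0.028, -0.999, -0.02], [-0.985, 0.03, -0.172], [0.172, 0.015, -0.985]] [0.024 0.541 1.157]
```

View pics/top0.png

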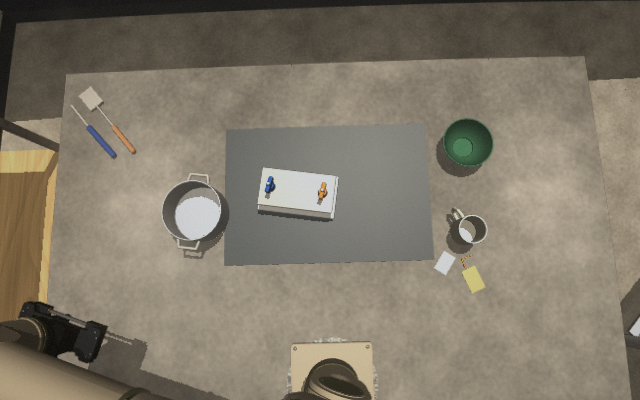

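View pics/scene0.png

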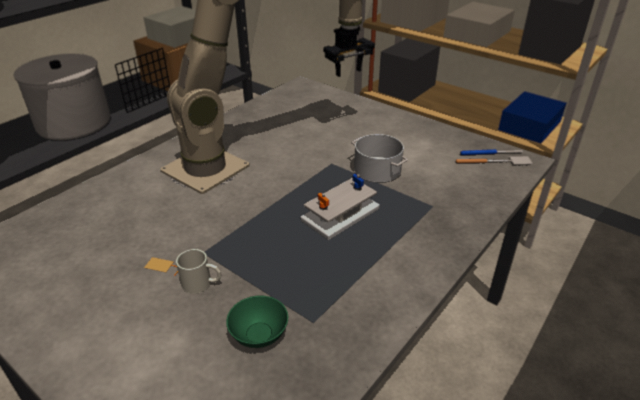

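The top view shows the blue nut at about (270,184), the orange at (322,191), and the pot to the left at (192,212). The scene view shows the nuts at about (358,182) and (323,200), with the mug and bowl well clear.

```bash
cat > h.py <<'E'
import numpy as np, cv2
from scipy.spatial.transform import Rotation as Ro
def K(d): return np.array([[d["fx"],0,d["cx"]],[0,d["fy"],d["cy"]],[0,0,1]],float)
def toworld(d,uv,z,R,t):   # X_cam = R X + t
    p=cv2.undistortPoints(np.array(uv,float).reshape(-1,1,2),K(d),np.array(d["distortion"],float))[:,0]
    r=np.c_[p,np.ones(len(p))]@R; c=-R.T@t
    return c+r*((z-c[2])/r[:,2])[:,None]
def mask(f,col):
    h=cv2.cvtColor(f,cv2.COLOR_RGB2HSV)
    lo,hi=((3,130,70),(22,255,255)) if col=="orange" else ((105,130,30),(128,255,255))
    return cv2.inRange(h,lo,hi)
def blobs(m,amin=15):
    n,l,s,c=cv2.connectedComponentsWithStats(m)
    return sorted([(int(s[i,4]),c[i],l==i) for i in range(1,n) if s[i,4]>=amin],key=lambda b:-b[0])
def wristRt(d,s):          # world->camera from tool pose
    T=np.eye(4);T[:3,:3]=Ro.from_euler("xyz",s["tool_rot"],degrees=True).as_matrix();T[:3,3]=s["tcp_pos"]
    W=np.linalg.inv(T@np.array(d["tool_from_camera"]));return W[:3,:3],W[:3,3]
E
python3 - <<'E'
from h import *
box={"top":(240,350,150,230),"scene":(290,390,160,220)}
for n in box:
    d=dict(np.load(f"pics/{n}0.npz")); x0,x1,y0,y1=box[n]
    for c in("orange","blue"):
        m=mask(d["frame"],c); k=np.zeros_like(m);k[y0:y1,x0:x1]=m[y0:y1,x0:x1]
        for a,cc,l in blobs(k)[:2]:
            v,u=np.nonzero(l); P=toworld(d,np.c_[u,v],0.105,d["R"],d["t"])[:,:2]
            w,V=np.linalg.eigh(np.cov(P.T)); print(n,c,a,cc.round(1),P.mean(0).round(4),"ax",np.degrees(np.arctan2(V[1,1],V[0,1])).round(1),(12*w)**.5)
s=dict(tr=0)
R=Ro.from_euler("xyz",[-86.291,89.914,-105.299],degrees=True).as_matrix();print(R.round(3))
from rig import *
print(np.round(grab_frame("wrist")["tool_from_camera"],3))
E
```

```text
top orange 70 [322.1 191.1] [0.5356 0.0107] ax 165.1 [0.01721142 0.04382876]
top blue 24 [267.  188.2] [0.5483 0.1637] ax 169.0 [0.0113016  0.01777912]
top blue 21 [269.7 179.7] [0.5723 0.1561] ax 178.5 [0.00977427 0.01902206]
scene orange 113 [322.7 200.4] [ 0.5456 -0.0023] ax 140.0 [0.02653303 0.06631958]
scene blue 96 [357.6 181.1] [0.5685 0.1447] ax 133.5 [0.02820776 0.06738034]
[[-0.     0.326  0.945]
 [-0.001  0.945 -0.326]
 [-1.    -0.001  0.   ]]
[[-0.    -0.246  0.969 -0.162]
 [ 1.     0.     0.    -0.001]
 [-0.     0.969  0.246 -0.065]
 [ 0.     0.     0.     1.   ]]
```

```bash
A='[0,-0.022,0.0252]'; for i in 1; do python3 -m jog '{"translation":[[0,-0.022,0.0252],[0,-0.022,0.0252],[0,-0.022,0.0252],[0,-0.022,0.0252],[0,-0.022,0.0252],[0,-0.022,0.0252],[0,-0.022,0.0252],[0,-0.022,0.0252],[0,-0.022,0.0252],[0,-0.022,0.0252]],"twist":[[0,0,0],[0,0,0],[0,0,0],[0,0,0],[0,0,0],[0,0,0],[0,0,0],[0,0,0],[0,0,0],[0,0,0]],"gripper":[1,1,1,1,1,1,1,1,1,1]}'; done
python3 -m jog '{"translation":[[0,-0.022,0.0252],[0,-0.022,0.0252],[0,-0.022,0.0252],[0,-0.022,0.0252],[0,-0.022,0.0252],[0,-0.022,0.0252],[0,-0.022,0.0252],[0,-0.022,0.0252],[0,-0.022,0.0252],[0,-0.022,0.0252],[0,0,0]],"twist":[[0,0,0],[0,0,0],[0,0,0],[0,0,0],[0,0,0],[0,0,0],[0,0,0],[0,0,0],[0,0,0],[0,0,0],[0,0,0]],"gripper":[1,1,1,1,1,1,1,1,1,1,1]}' | tail -3
python3 -c "
from rig import *;s=sense();print(s['tcp_pos'],s['tool_rot'],s['q'])"
```

```text
time_s: 1.15
tcp_pos: [0.3706, 0.2995, 0.2225]
tool_rot: [140.0, 90.0, 121.0]
wrist_force: [-0.4, 0.8, -0.1]
finger_gap: 0.0872
[0.37061587 0.29948041 0.22248464] [140.01248134  89.99112791 121.00031927] [-5.25936239e+01 -7.46232379e-02  8.18178809e+00  1.05753247e+02
  2.06673137e-03  7.43185588e+01  2.65754368e+01]validation failed for argument at $...
```

```bash
python3 -m jog '{"translation":[[0,-0.022,0.0252],[0,-0.022,0.0252],[0,-0.022,0.0252],[0,-0.022,0.0252],[0,-0.022,0.0252],[0,-0.022,0.0252],[0,-0.022,0.0252],[0,-0.022,0.0252],[0,-0.022,0.0252],[0,-0.022,0.0252]],"twist":[[0,0,0],[0,0,0],[0,0,0],[0,0,0],[0,0,0],[0,0,0],[0,0,0],[0,0,0],[0,0,0],[0,0,0]],"gripper":[1,1,1,1,1,1,1,1,1,1]}'
python3 -m jog '{"translation":[[0,0,0],[0,0,0]],"twist":[[0,0,0],[0,0,0]],"gripper":[1,1]}'|head -1
cat > look.py <<'E'
import sys
from rig import *
from h import *
n=sys.argv[1]
s=sense(); d=grab_frame("wrist"); cv2.imwrite(f"pics/{n}.png",d["frame"][:,:,::-1])
R,t=wristRt(d,s); print("tcp",s["tcp_pos"].round(4),"q7",s["q"][6].round(1),"q",s["q"].round(0)); 
TR=Ro.from_euler("xyz",s["tool_rot"],degrees=True).as_matrix(); print(TR.round(3).tolist())
for c in("orange","blue"):
    for a,cc,l in blobs(mask(d["frame"],c),60)[:3]:
        v,u=np.nonzero(l)
        rect=cv2.minAreaRect(np.c_[u,v].astype(np.float32))
        B=toworld(d,cv2.boxPoints(rect),float(sys.argv[2]),R,t)[:,:2]; P=toworld(d,np.c_[u,v],float(sys.argv[2]),R,t)[:,:2]
        w,V=np.linalg.eigh(np.cov(P.T))
        print(c,a,cc.round(),"mean",P.mean(0).round(4),"rect",B.mean(0).round(4),"axis",np.degrees(np.arctan2(V[1,1],V[0,1])).round(1),"size",((12*w)**.5).round(4))
print("jaw dir deg",np.degrees(np.arctan2(TR[1,1],TR[0,1])).round(1))
E
python3 look.py w1 0.111
```

```text
time_s: 2.15
tcp_pos: [0.5372, 0.0096, 0.2225]
tool_rot: [115.4, 90.0, 96.4]
wrist_force: [1.2, 1.0, 0.4]
finger_gap: 0.0868
time_s: 2.35
tcp [0.5366 0.0103 0.2222] q7 68.4 q [-32.   8.  28.  99.  -4.  75.  68.]
[[-0.001, 0.327, 0.945], [-0.0, 0.945, -0.327], [-1.0, -0.0, -0.001]]
orange 3679 [467. 309.] mean [0.6936 0.1087] rect [0.6934 0.1025] axis 71.7 size [0.0138 0.3268]
orange 873 [131. 263.] mean [ 0.5435 -0.1763] rect [ 0.5444 -0.1739] axis 145.7 size [0.0235 0.0622]
orange 552 [508. 260.] mean [0.6553 0.1544] rect [0.6563 0.1513] axis 178.5 size [0.0165 0.0615]
blue 1276 [483. 161.] mean [0.5561 0.1505] rect [0.5564 0.148 ] axis 171.1 size [0.026  0.0411]
jaw dir deg 70.9
```

View pics/w1.png

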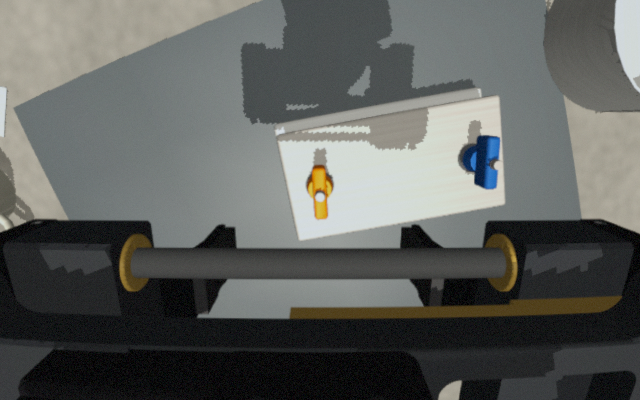

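The wrist view shows the orange nut at (320,193), its bar nearly upright in the picture, and the blue nut at (487,161). The pale stud tips are at (320,197) and (496,165).

```bash
python3 - <<'E'
import cv2,numpy as np
f=cv2.imread("pics/w1.png"); a=f[155:227,285:357]; b=f[125:197,450:522]
cv2.imwrite("pics/crop1.png",cv2.resize(np.hstack([a,b]),None,fx=5,fy=5,interpolation=cv2.INTER_NEAREST))
h=cv2.cvtColor(f,cv2.COLOR_BGR2HSV)
for u,v in((320,172),(320,210),(310,185),(320,196),(488,145),(480,165),(496,165),(470,158)):print(u,v,h[v,u])
E
```

```text
320 172 [ 23 199 213]
320 210 [ 24 190 212]
310 185 [ 24 179 212]
320 196 [101  13 224]
488 145 [106 217 155]
480 165 [107 255  63]
496 165 [ 24  17 213]
470 158 [106 204 100]
```

View pics/crop1.png

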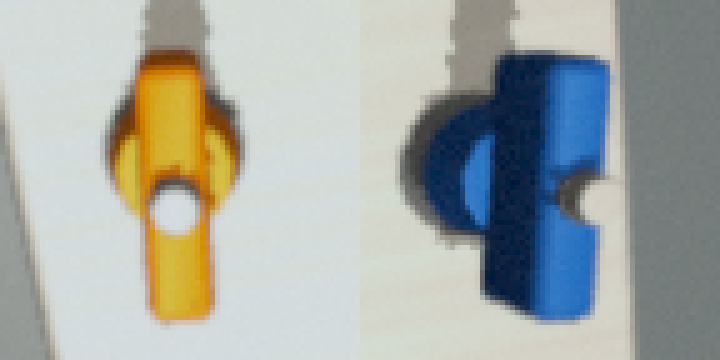

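The crop shows the orange bar's top face with corners at about (313,168), (324,168), (328,218), (316,218) and the stud tip at (320.4,196.4). The blue bar's corners are at (487,138), (500,138), (496,188), (485,188), with the stud tip at (499,165.6).

```bash
python3 - <<'E'
from rig import *
from h import *
s=sense(); d=grab_frame("wrist"); R,t=wristRt(d,s)
TR=Ro.from_euler("xyz",s["tool_rot"],degrees=True).as_matrix()
for c,q,st in(("o",[(312.8,168.2),(324.4,168.2),(327.6,218.4),(315.8,218.4)],(320.4,196.4)),("b",[(487,138),(499.6,138),(496.4,188),(485,188)],(499,165.6))):
    P=toworld(d,q,0.1115,R,t); S=toworld(d,[st],0.1195,R,t)[0]
    v=(P[2]+P[3]-P[0]-P[1])/2; w=(P[1]+P[2]-P[0]-P[3])/2
    print(c,"bar",P.mean(0).round(4),"len",np.linalg.norm(v).round(4),"wid",np.linalg.norm(w).round(4),"ax",np.degrees(np.arctan2(v[1],v[0])).round(1),"stud",S.round(4))
    for nm,X in(("bar",P.mean(0)),("stud",S)): print("  tool offset",nm,(TR.T@(X-s["tcp_pos"])).round(4), "bar in tool yz",(TR.T@v)[1:].round(3))
E
```

```text
o bar [0.5381 0.0119 0.1115] len 0.0441 wid 0.01 ax -15.4 stud [0.5384 0.0119 0.1195]
  tool offset bar [0.1107 0.0011 0.0015] bar in tool yz [0.003 0.044]
  tool offset stud [0.1027 0.0012 0.0018] bar in tool yz [0.003 0.044]
b bar [0.5604 0.1586 0.1115] len 0.0429 wid 0.0106 ax -14.9 stud [0.5616 0.1601 0.1195]
  tool offset bar [ 0.1107  0.147  -0.0251] bar in tool yz [0.003 0.043]
  tool offset stud [ 0.1027  0.1488 -0.0245] bar in tool yz [0.003 0.043]
```

```bash
python3 -m jog '{"translation":[[0,0.001,0.0015],[0.02,0,0],[0.03,0,0],[0.03,0,0],[0.02,0,0],[0.015,0,0],[0.008,0,0],[0.004,0,0],[0,0,0],[0,0,0]],"twist":[[-3.7,0,0],[0,0,0],[0,0,0],[0,0,0],[0,0,0],[0,0,0],[0,0,0],[0,0,0],[0,0,0],[0,0,0]],"gripper":[1,1,1,0,-0.3,-0.4,-0.4,-0.4,-0.4,-0.4]}'
python3 look.py w2 0.111; python3 -c "
from rig import *;s=sense();print(s['wrist_torque'],s['wrist_force'])"
```

```text
time_s: 3.45
tcp_pos: [0.5389, 0.0115, 0.0963]
tool_rot: [36.1, 89.9, 20.8]
wrist_force: [1.1, -0.5, -0.8]
finger_gap: 0.039
tcp [0.5389 0.0115 0.0963] q7 75.4 q [-30.  15.  27. 107.  -8.  60.  75.]
[[0.001, 0.264, 0.965], [0.0, 0.965, -0.264], [-1.0, 0.001, 0.001]]
orange 4354 [378. 310.] mean [0.5785 0.0319] rect [0.5777 0.0256] axis 75.3 size [0.0078 0.1876]
orange 1623 [317. 225.] mean [0.5251 0.0139] rect [0.5242 0.0139] axis 164.7 size [0.0166 0.0237]
orange 572 [223. 264.] mean [ 0.5327 -0.0363] rect [ 0.5328 -0.0356] axis 158.1 size [0.007  0.0325]
blue 3449 [591. 196.] mean [0.5465 0.1456] rect [0.5476 0.1471] axis 89.2 size [0.0246 0.0385]
jaw dir deg 74.7
[-0.00773752  0.00723262 -0.00641922] [ 0.42890026  0.6937065  -0.12819415]
```

View pics/w2.png

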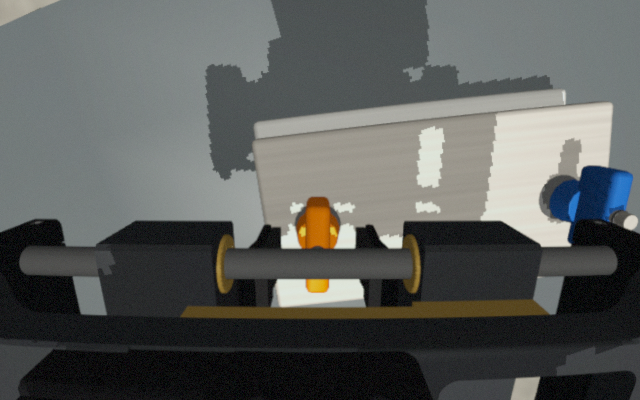

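The wrist view shows the orange bar at column 317, centred and square between the fingers (270 and 370). I'll close on it.

```bash
cat > st.py <<'E'
from rig import *
from h import *
s=sense();R=Ro.from_euler("xyz",s["tool_rot"],degrees=True).as_matrix()
print("t",round(s["time_s"],2),"tcp",s["tcp_pos"].round(4),"jaw",np.degrees(np.arctan2(R[1,1],R[0,1])).round(2),"q7",s["q"][6].round(1),"e7",s["joint_efforts"][6].round(3),"T",s["wrist_torque"].round(3),"F",s["wrist_force"].round(1),"gap",s["finger_gap"].round(4))
E
python3 -m jog '{"translation":[[0.0003,0,0],[0,0,0],[0,0,0],[0,0,0],[0,0,0],[0,0,0],[0,0,0]],"twist":[[0,0,0],[0,0,0],[0,0,0],[0,0,0],[0,0,0],[0,0,0],[0,0,0]],"gripper":[-1,-1,-1,-1,-1,-1,-1]}' >/dev/null; python3 st.py
python3 -m jog '{"translation":[[0.0002,0,0],[0.0002,0,0],[0.0002,0,0],[0,0,0]],"twist":[[3,0,0],[3,0,0],[3,0,0],[0,0,0]],"gripper":[-1,-1,-1,-1]}' >/dev/null; python3 st.py
```

```text
Traceback (most recent call last):
  File "st.py", line 4, in <module>
    print("t",round(s["time_s"],2),"tcp",s["tcp_pos"].round(4),"jaw",np.degrees(np.arctan2(R[1,1],R[0,1])).round(2),"q7",s["q"][6].round(1),"e7",s["joint_efforts"][6].round(3),"T",s["wrist_torque"].round(3),"F",s["wrist_force"].round(1),"gap",s["finger_gap"].round(4))
                                                                                                                                                                                                                                                   ^^^^^^^^^^^^^^^^^^^^^
AttributeError: 'float' object has no attribute 'round'
Traceback (most recent call last):
  File "st.py", line 4, in <module>
    print("t",round(s["time_s"],2),"tcp",s["tcp_pos"].round(4),"jaw",np.degrees(np.arctan2(R[1,1],R[0,1])).round(2),"q7",s["q"][6].round(1),"e7",s["joint_efforts"][6].round(3),"T",s["wrist_torque"].round(3),"F",s["wrist_force"].round(1),"gap",s["finger_gap"].round(4))
                                                                                                                                                                                                                                                   ^^^^^^^^^^^^^^^^^^^^^
AttributeError: 'float' object has no attribute 'round'
```

```bash
sed -i 's/s\["finger_gap"\].round(4)/round(float(s["finger_gap"]),4)/' st.py; python3 st.py;  python3 -m jog '{"translation":[[0.0002,0,0],[0.0002,0,0],[0.0002,0,0],[0,0,0]],"twist":[[3,0,0],[3,0,0],[3,0,0],[0,0,0]],"gripper":[-1,-1,-1,-1]}' >/dev/null; python3 st.py
```

```text
t 4.6 tcp [0.5386 0.0111 0.0947] jaw 65.64 q7 66.7 e7 -0.949 T [-0.16   0.172  0.   ] F [-0.1 -0.3  3.2] gap 0.0116
t 5.0 tcp [0.5385 0.0109 0.0941] jaw 56.71 q7 58.2 e7 -0.944 T [-0.33   0.217 -0.002] F [-1.2 -1.3  3.9] gap 0.0115
```

```bash
python3 -m jog '{"translation":[[0.0002,0,0],[0.0002,0,0],[0.0002,0,0],[0.0002,0,0],[0,0,0]],"twist":[[3,0,0],[3,0,0],[3,0,0],[3,0,0],[0,0,0]],"gripper":[-1,-1,-1,-1,-1]}' >/dev/null; python3 st.py; python3 -m jog '{"translation":[[0.0002,0,0],[0,0,0]],"twist":[[3,0,0],[0,0,0]],"gripper":[-1,-1]}' >/dev/null; python3 st.py
```

```text
t 5.5 tcp [0.5384 0.0108 0.0933] jaw 44.74 q7 46.8 e7 -0.887 T [-0.56   0.495  0.033] F [-1.1 -1.6  4.8] gap 0.0117
t 5.7 tcp [0.5383 0.0107 0.0931] jaw 41.74 q7 44.0 e7 -0.752 T [-0.617  0.589  0.023] F [-2.1 -2.2  5.5] gap 0.0117
```

```bash
python3 -m jog '{"translation":[[0.0002,0,0],[0,0,0]],"twist":[[3,0,0],[0,0,0]],"gripper":[-1,-1]}' >/dev/null; python3 st.py
```

```text
t 5.9 tcp [0.5383 0.0106 0.0929] jaw 38.74 q7 41.1 e7 -0.751 T [-0.617  0.64   0.01 ] F [-2.5 -2.6  4.6] gap 0.0118
```

```bash
python3 -m jog '{"translation":[[0.0002,0,0],[0,0,0]],"twist":[[3,0,0],[0,0,0]],"gripper":[-1,-1]}' >/dev/null; python3 st.py
```

```text
t 6.1 tcp [0.5382 0.0106 0.0927] jaw 35.74 q7 38.3 e7 -0.75 T [-0.695  0.661 -0.057] F [-3.1 -2.7  5.5] gap 0.0119
```

```bash
python3 -m jog '{"translation":[[0.0002,0,0],[0,0,0]],"twist":[[3,0,0],[0,0,0]],"gripper":[-1,-1]}' >/dev/null; python3 st.py
```

```text
t 6.3 tcp [0.5382 0.0106 0.0925] jaw 32.74 q7 35.4 e7 -0.749 T [-0.728  0.658  0.016] F [-2.9 -2.8  6.2] gap 0.0119
```

```bash
python3 -m jog '{"translation":[[0.0002,0,0],[0,0,0]],"twist":[[3,0,0],[0,0,0]],"gripper":[-1,-1]}' >/dev/null; python3 st.py;python3 -m jog '{"translation":[[0,0,0]],"twist":[[0,0,0]],"gripper":[-1]}' >/dev/null; python3 st.py
```

```text
t 6.5 tcp [0.5381 0.0105 0.0923] jaw 29.74 q7 32.6 e7 -0.748 T [-0.693  0.771 -0.032] F [-3.4 -3.   6. ] gap 0.0119
t 6.6 tcp [0.5381 0.0105 0.0923] jaw 29.83 q7 32.7 e7 -0.075 T [-0.733  0.733  0.031] F [-2.6 -2.8  6.1] gap 0.0115
```

```bash
python3 -m jog '{"translation":[[0.0002,0,0],[0,0,0]],"twist":[[3,0,0],[0,0,0]],"gripper":[-1,-1]}' >/dev/null; python3 st.py;python3 -m jog '{"translation":[[0,0,0]],"twist":[[0,0,0]],"gripper":[-1]}' >/dev/null; python3 st.py
```

```text
t 6.8 tcp [0.5381 0.0105 0.092 ] jaw 26.74 q7 29.8 e7 -0.743 T [-0.782  0.89  -0.026] F [-3.7 -2.7  6.6] gap 0.0119
t 6.9 tcp [0.538  0.0105 0.092 ] jaw 26.84 q7 29.8 e7 -0.075 T [-0.782  0.825 -0.006] F [-3.6 -2.6  6. ] gap 0.0118
```

```bash
python3 -m jog '{"translation":[[0.0002,0,0],[0.0002,0,0],[0,0,0]],"twist":[[3,0,0],[3,0,0],[0,0,0]],"gripper":[-1,-1,-1]}' >/dev/null; python3 st.py;python3 -m jog '{"translation":[[0,0,0]],"twist":[[0,0,0]],"gripper":[-1]}' >/dev/null; python3 st.py
```

```text
t 7.2 tcp [0.5379 0.0105 0.0916] jaw 20.73 q7 24.1 e7 -0.818 T [-0.791  1.005 -0.044] F [-4.4 -3.5  6.8] gap 0.0116
t 7.3 tcp [0.538  0.0104 0.0916] jaw 20.83 q7 24.2 e7 -0.077 T [-0.738  0.968  0.009] F [-3.9 -2.7  6.3] gap 0.0121
```

```bash
python3 -m jog '{"translation":[[0.0002,0,0],[0.0002,0,0],[0,0,0]],"twist":[[3,0,0],[3,0,0],[0,0,0]],"gripper":[-1,-1,-1]}' >/dev/null; python3 st.py;python3 -m jog '{"translation":[[0,0,0]],"twist":[[0,0,0]],"gripper":[-1]}' >/dev/null; python3 st.py; python3 look.py w3 0.108 >/dev/null; python3 -c "
import cv2;f=cv2.imread('pics/w3.png')[130:330,200:440];cv2.imwrite('pics/w3c.png',cv2.resize(f,None,fx=3,fy=3))"
```

```text
t 7.6 tcp [0.5378 0.0104 0.0912] jaw 14.72 q7 18.4 e7 -0.815 T [-0.81   1.122 -0.041] F [-5.3 -3.3  7.7] gap 0.0119
t 7.7 tcp [0.5378 0.0104 0.0912] jaw 14.83 q7 18.5 e7 -0.075 T [-0.84   1.06  -0.018] F [-3.8 -3.5  8.5] gap 0.0117
```

View pics/w3c.png

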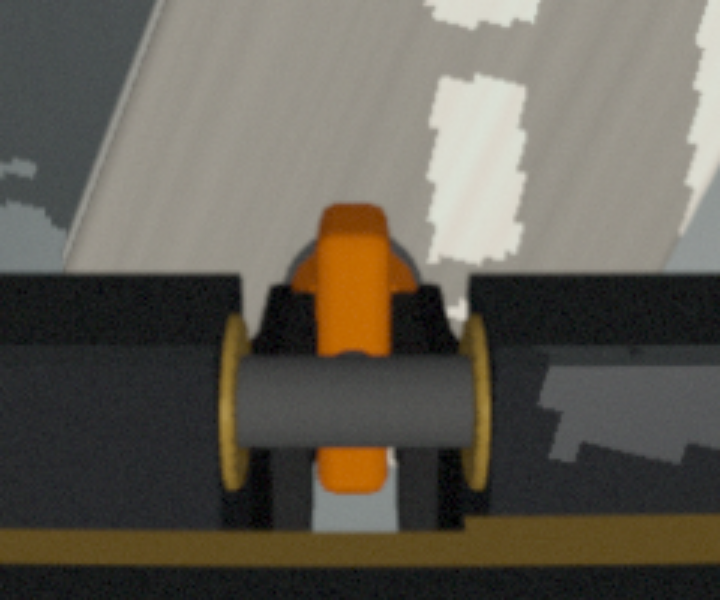

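The crop shows the orange bar still square between the fingers after 60° of turn with no torque, so it has run past the crossed range and its thread is sound. I'll run it down.

```bash
python3 -m jog '{"translation":[[0.0002,0,0],[0.0002,0,0],[0.0002,0,0],[0.0002,0,0],[0.0002,0,0],[0.0002,0,0],[0.0002,0,0],[0,0,0]],"twist":[[3,0,0],[3,0,0],[3,0,0],[3,0,0],[3,0,0],[3,0,0],[3,0,0],[0,0,0]],"gripper":[-1,-1,-1,-1,-1,-1,-1,-1]}' >/dev/null; python3 st.py
```

```text
t 8.55 tcp [0.5374 0.0104 0.0897] jaw -6.28 q7 -1.3 e7 -0.807 T [-0.861  1.641 -0.015] F [-7.  -3.6  9.6] gap 0.0118
```

```bash
python3 -m jog '{"translation":[[0.0002,0,0],[0.0002,0,0],[0.0002,0,0],[0.0002,0,0],[0.0002,0,0],[0.0002,0,0],[0,0,0]],"twist":[[3,0,0],[3,0,0],[3,0,0],[3,0,0],[3,0,0],[3,0,0],[0,0,0]],"gripper":[-1,-1,-1,-1,-1,-1,-1]}' >/dev/null; python3 st.py;python3 -m jog '{"translation":[[0,0,0]],"twist":[[0,0,0]],"gripper":[-1]}' >/dev/null; python3 st.py
```

```text
t 9.25 tcp [0.5371 0.0105 0.0885] jaw -24.28 q7 -18.0 e7 -0.793 T [-0.737  2.077  0.011] F [-9.  -2.2  9.6] gap 0.0117
t 9.35 tcp [0.5371 0.0105 0.0885] jaw -24.17 q7 -17.9 e7 -0.063 T [-0.785  2.102 -0.063] F [-8.2 -2.7 10.4] gap 0.0117
```

```bash
python3 -m jog '{"translation":[[0.0002,0,0],[0.0002,0,0],[0,0,0]],"twist":[[3,0,0],[3,0,0],[0,0,0]],"gripper":[-1,-1,-1]}' >/dev/null; python3 st.py;python3 -m jog '{"translation":[[0,0,0]],"twist":[[0,0,0]],"gripper":[-1]}' >/dev/null; python3 st.py
```

```text
t 9.65 tcp [0.5369 0.0105 0.088 ] jaw -30.28 q7 -23.5 e7 -0.784 T [-0.688  2.184  0.045] F [-9.  -2.1 10.8] gap 0.0119
t 9.75 tcp [0.5369 0.0105 0.088 ] jaw -30.17 q7 -23.4 e7 -0.061 T [-0.701  2.173 -0.009] F [-8.9 -3.  10.8] gap 0.0113
```

```bash
python3 -m jog '{"translation":[[0.0002,0,0],[0,0,0]],"twist":[[3,0,0],[0,0,0]],"gripper":[-1,-1]}' >/dev/null; python3 st.py;python3 -m jog '{"translation":[[0,0,0]],"twist":[[0,0,0]],"gripper":[-1]}' >/dev/null; python3 st.py
```

```text
t 9.95 tcp [0.5369 0.0105 0.0878] jaw -33.27 q7 -26.3 e7 -0.706 T [-0.682  2.264 -0.017] F [-8.9 -2.6 11.6] gap 0.012
t 10.05 tcp [0.5369 0.0106 0.0879] jaw -33.17 q7 -26.2 e7 -0.056 T [-0.653  2.262 -0.04 ] F [-9.  -3.4 11. ] gap 0.0116
```

```bash
python3 -m jog '{"translation":[[0.0002,0,0],[0,0,0]],"twist":[[3,0,0],[0,0,0]],"gripper":[-1,-1]}' >/dev/null; python3 st.py;python3 -m jog '{"translation":[[0,0,0]],"twist":[[0,0,0]],"gripper":[-1]}' >/dev/null; python3 st.py
```

```text
t 10.25 tcp [0.5368 0.0106 0.0876] jaw -36.27 q7 -29.0 e7 -0.703 T [-0.647  2.339  0.003] F [-9.2 -3.2 10.6] gap 0.012
t 10.35 tcp [0.5369 0.0106 0.0876] jaw -36.17 q7 -28.9 e7 -0.055 T [-0.701  2.328 -0.053] F [-10.6  -2.4  11. ] gap 0.0119
```

```bash
python3 -m jog '{"translation":[[0.0002,0,0],[0,0,0]],"twist":[[3,0,0],[0,0,0]],"gripper":[-1,-1]}' >/dev/null; python3 st.py;python3 -m jog '{"translation":[[0,0,0]],"twist":[[0,0,0]],"gripper":[-1]}' >/dev/null; python3 st.py
```

```text
t 10.55 tcp [0.5368 0.0106 0.0875] jaw -39.26 q7 -31.8 e7 -0.739 T [-0.663  2.452  0.035] F [-10.9  -1.8  13.1] gap 0.0117
t 10.65 tcp [0.5368 0.0106 0.0875] jaw -39.17 q7 -31.7 e7 -0.092 T [-0.604  2.454  0.009] F [-10.1  -2.2  11.1] gap 0.012
```

```bash
python3 -m jog '{"translation":[[0.0002,0,0],[0,0,0]],"twist":[[3,0,0],[0,0,0]],"gripper":[-1,-1]}' >/dev/null; python3 st.py;python3 -m jog '{"translation":[[0,0,0]],"twist":[[0,0,0]],"gripper":[-1]}' >/dev/null; python3 st.py
```

```text
t 10.85 tcp [0.5368 0.0106 0.0874] jaw -42.26 q7 -34.5 e7 -0.799 T [-0.568  2.727  0.096] F [-11.8  -3.5  15.3] gap 0.0117
t 10.95 tcp [0.5368 0.0106 0.0874] jaw -42.16 q7 -34.4 e7 -0.153 T [-0.625  2.742  0.048] F [-10.9  -2.7  14.7] gap 0.0117
```

Joint 7's holding effort and the wrist torque are now climbing by about 0.06 N m per 3°, which matches the stud's spring. The orange nut is home at about 0.1 N m, so I'll let go, rise and measure.

```bash
python3 -m jog '{"translation":[[0,0,0],[0,0,0],[0,0,0],[-0.03,0,0],[-0.04,0,0],[-0.04,0,0],[-0.02,0,0],[0,0,0],[0,0,0]],"twist":[[0,0,0],[0,0,0],[0,0,0],[0,0,0],[0,0,0],[0,0,0],[-6,0,0],[-8,0,0],[-8,0,0]],"gripper":[0.2,0.2,0.2,0.4,1,1,1,1,1]}' >/dev/null; python3 st.py; 
python3 -m jog '{"translation":[[0,0,0],[0,0,0],[0,0,0],[0,0,0],[0,0,0],[0,0,0],[0,0,0],[0,0,0],[0,0,0],[0,0,0]],"twist":[[-8.5,0,0],[-8.5,0,0],[-8.5,0,0],[-8.5,0,0],[-8.5,0,0],[-8.5,0,0],[-8.5,0,0],[-8.5,0,0],[-8.5,0,0],[-8.5,0,0]],"gripper":[1,1,1,1,1,1,1,1,1,1]}' >/dev/null; python3 st.py
python3 -m jog '{"translation":[[0,0.02,-0.003],[0,0.025,-0.004],[0,0.025,-0.004],[0,0.025,-0.004],[0,0.025,-0.004],[0,0.02,-0.004],[0,0,0],[0,0,0]],"twist":[[-8.5,0,0],[0,0,0],[0,0,0],[0,0,0],[0,0,0],[0,0,0],[0,0,0],[0,0,0]],"gripper":[1,1,1,1,1,1,1,1]}' >/dev/null; python3 st.py; python3 look.py w4 0.111
python3 -c "
import cv2;f=cv2.imread('pics/w4.png')[60:230,100:420];cv2.imwrite('pics/w4c.png',cv2.resize(f,None,fx=2.5,fy=2.5,interpolation=0))"
```

```text
t 11.85 tcp [0.539  0.0115 0.2181] jaw -19.91 q7 -19.1 e7 -2.946 T [-0.069  0.114  0.053] F [-0.7 -0.1 -0. ] gap 0.0754
t 12.85 tcp [0.5386 0.0113 0.2173] jaw 65.1 q7 64.3 e7 -3.06 T [ 0.008 -0.003 -0.019] F [ 0.6 -0.4  0. ] gap 0.0872
t 13.65 tcp [0.56   0.1511 0.2173] jaw 73.23 q7 60.3 e7 -0.078 T [-0.035  0.006 -0.014] F [-0.5 -0.9 -0.4] gap 0.0871
tcp [0.56   0.1511 0.2173] q7 60.3 q [-47.  15.  33.  93.  -8.  75.  60.]
[[-0.0, 0.289, 0.957], [-0.001, 0.957, -0.289], [-1.0, -0.001, 0.0]]
orange 3689 [467. 309.] mean [0.709  0.2541] rect [0.709  0.2479] axis 74.0 size [0.0136 0.3211]
orange 1145 [168. 207.] mean [0.5344 0.0233] rect [0.5319 0.0233] axis 63.8 size [0.0233 0.0441]
orange 876 [131. 263.] mean [ 0.573  -0.0315] rect [ 0.5738 -0.0292] axis 147.9 size [0.0231 0.0613]
blue 747 [327. 187.] mean [0.557 0.159] rect [0.5591 0.1582] axis 163.6 size [0.0165 0.0432]
jaw dir deg 73.2
```

View pics/w4c.png

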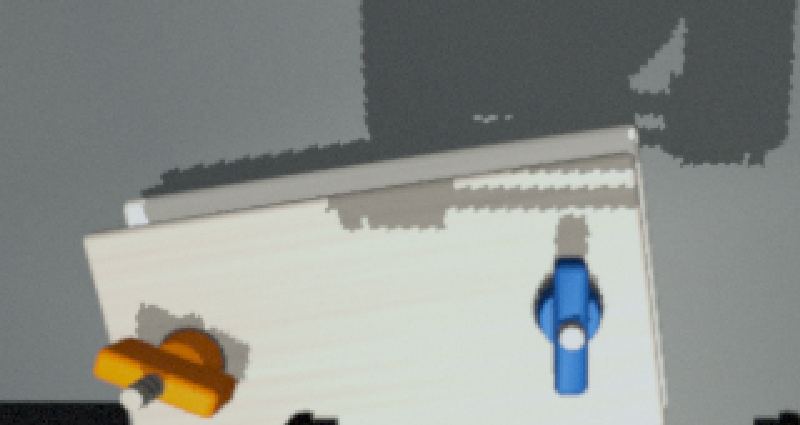

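The crop shows the orange nut turned by about 115° and lower, with clearly more stud showing. The blue bar's top-face corners are at about (322,166), (334,166), (334,217), (323,217), with the stud tip at (328.8,195.2).

```bash
python3 - <<'E'
from rig import *
from h import *
s=sense(); d=grab_frame("wrist"); R,t=wristRt(d,s)
TR=Ro.from_euler("xyz",s["tool_rot"],degrees=True).as_matrix()
P=toworld(d,[(322.4,166),(334.4,166),(334.4,217.2),(322.8,217.2)],0.1115,R,t); S=toworld(d,[(328.8,195.2)],0.1195,R,t)[0]
v=(P[2]+P[3]-P[0]-P[1])/2
print(P.mean(0),S,"ax",np.degrees(np.arctan2(v[1],v[0])),np.linalg.norm(v))
for X in(P.mean(0),S): print((TR.T@(X-s["tcp_pos"])).round(4))
E
```

```text
[0.56116091 0.15814952 0.1115    ] [0.56182287 0.15794333 0.1195    ] ax -16.156189103847552 0.044015125384028936
[ 0.1059  0.0079 -0.0012]
[ 0.0979  0.0079 -0.0005]
```

```bash
python3 -m jog '{"translation":[[0,0.0079,-0.001],[0.02,0,0],[0.03,0,0],[0.03,0,0],[0.02,0,0],[0.012,0,0],[0.007,0,0],[0.003,0,0],[0,0,0],[0,0,0]],"twist":[[-0.6,0,0],[0,0,0],[0,0,0],[0,0,0],[0,0,0],[0,0,0],[0,0,0],[0,0,0],[0,0,0],[0,0,0]],"gripper":[1,1,1,0,-0.3,-0.4,-0.4,-0.4,-0.4,-0.4]}' >/dev/null; python3 st.py; python3 look.py w5 0.111 |grep blue;python3 -c "
import cv2;f=cv2.imread('pics/w5.png')[130:330,200:440];cv2.imwrite('pics/w5c.png',cv2.resize(f,None,fx=3,fy=3))"
```

```text
t 14.75 tcp [0.5618 0.1593 0.0963] jaw 73.79 q7 63.2 e7 0.005 T [ 0.017 -0.018  0.011] F [ 0.4  0.5 -1.3] gap 0.0393
blue 1642 [318. 225.] mean [0.548  0.1622] rect [0.5472 0.1624] axis 163.3 size [0.0169 0.0229]
blue 244 [318. 284.] mean [0.5781 0.1535] rect [0.5782 0.1535] axis 73.7 size [0.0065 0.0102]
```

View pics/w5c.png

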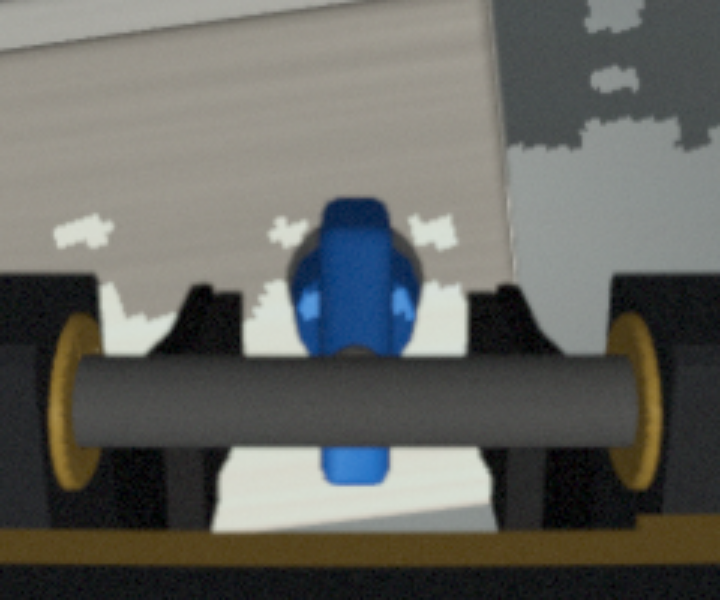

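The crop shows the blue bar square and centred between the fingers, so I'll grip it and turn gently.

```bash
python3 -m jog '{"translation":[[0.0003,0,0],[0,0,0],[0,0,0],[0,0,0],[0,0,0],[0,0,0],[0,0,0]],"twist":[[0,0,0],[0,0,0],[0,0,0],[0,0,0],[0,0,0],[0,0,0],[0,0,0]],"gripper":[-1,-1,-1,-1,-1,-1,-1]}' >/dev/null; python3 st.py
python3 -m jog '{"translation":[[0.0002,0,0],[0.0002,0,0],[0.0002,0,0],[0.0002,0,0],[0,0,0],[0,0,0]],"twist":[[3,0,0],[3,0,0],[3,0,0],[3,0,0],[0,0,0],[0,0,0]],"gripper":[-1,-1,-1,-1,-1,-1]}' >/dev/null; python3 st.py
```

```text
t 15.5 tcp [0.5614 0.1594 0.0953] jaw 73.8 q7 63.2 e7 0.006 T [ 0.451 -0.096  0.011] F [0.2 2.1 2.4] gap 0.0118
t 16.1 tcp [0.5613 0.1591 0.0945] jaw 61.88 q7 52.2 e7 -0.15 T [ 0.192  0.091 -0.003] F [-0.1  0.5  2.8] gap 0.0118
```

```bash
python3 -m jog '{"translation":[[0.0002,0,0],[0.0002,0,0],[0.0002,0,0],[0.0002,0,0],[0.0002,0,0],[0,0,0],[0,0,0]],"twist":[[3,0,0],[3,0,0],[3,0,0],[3,0,0],[3,0,0],[0,0,0],[0,0,0]],"gripper":[-1,-1,-1,-1,-1,-1,-1]}' >/dev/null; python3 st.py
```

```text
t 16.8 tcp [0.5611 0.1588 0.0934] jaw 46.91 q7 38.3 e7 -0.13 T [-0.214  0.508  0.053] F [-2.8 -0.3  4.2] gap 0.0119
```

```bash
python3 -m jog '{"translation":[[0.0002,0,0],[0.0002,0,0],[0,0,0],[0,0,0]],"twist":[[3,0,0],[3,0,0],[0,0,0],[0,0,0]],"gripper":[-1,-1,-1,-1]}' >/dev/null; python3 st.py
```

```text
t 17.2 tcp [0.561  0.1587 0.093 ] jaw 40.89 q7 32.8 e7 -0.076 T [-0.281  0.674 -0.016] F [-3.  -0.9  5.5] gap 0.0118
```

33° so far and still free. Now single 3° steps.

```bash
python3 -m jog '{"translation":[[0.0002,0,0],[0,0,0],[0,0,0]],"twist":[[3,0,0],[0,0,0],[0,0,0]],"gripper":[-1,-1,-1]}' >/dev/null; python3 st.py
```

```text
t 17.5 tcp [0.5609 0.1587 0.0927] jaw 37.88 q7 30.0 e7 -0.072 T [-0.303  0.754  0.002] F [-2.7 -0.4  5.6] gap 0.0118
```

```bash
python3 -m jog '{"translation":[[0.0002,0,0],[0,0,0],[0,0,0]],"twist":[[3,0,0],[0,0,0],[0,0,0]],"gripper":[-1,-1,-1]}' >/dev/null; python3 st.py
```

```text
t 17.8 tcp [0.5609 0.1586 0.0926] jaw 34.88 q7 27.3 e7 -0.072 T [-0.331  0.791  0.011] F [-2.4 -1.9  6. ] gap 0.0122
```

```bash
python3 -m jog '{"translation":[[0.0002,0,0],[0,0,0],[0,0,0]],"twist":[[3,0,0],[0,0,0],[0,0,0]],"gripper":[-1,-1,-1]}' >/dev/null; python3 st.py
```

```text
t 18.1 tcp [0.5608 0.1586 0.0923] jaw 31.88 q7 24.5 e7 -0.071 T [-0.394  0.825  0.056] F [-3.7 -0.6  6.8] gap 0.0116
```

```bash
python3 -m jog '{"translation":[[0.0002,0,0],[0,0,0],[0,0,0]],"twist":[[3,0,0],[0,0,0],[0,0,0]],"gripper":[-1,-1,-1]}' >/dev/null; python3 st.py
```

```text
t 18.4 tcp [0.5608 0.1585 0.0921] jaw 28.87 q7 21.8 e7 -0.071 T [-0.402  0.973 -0.022] F [-3.6 -1.3  5.7] gap 0.0117
```

```bash
python3 -m jog '{"translation":[[0.0002,0,0],[0,0,0],[0,0,0]],"twist":[[3,0,0],[0,0,0],[0,0,0]],"gripper":[-1,-1,-1]}' >/dev/null; python3 st.py
```

```text
t 18.7 tcp [0.5607 0.1585 0.0919] jaw 25.87 q7 19.0 e7 -0.07 T [-0.46   1.027 -0.022] F [-5. -2.  7.] gap 0.0115
```

```bash
python3 -m jog '{"translation":[[0.0002,0,0],[0,0,0],[0,0,0]],"twist":[[3,0,0],[0,0,0],[0,0,0]],"gripper":[-1,-1,-1]}' >/dev/null; python3 st.py
```

```text
t 19.0 tcp [0.5607 0.1585 0.0917] jaw 22.88 q7 16.3 e7 -0.07 T [-0.464  1.107 -0.006] F [-4.6 -2.1  6.3] gap 0.0122
```

```bash
python3 -m jog '{"translation":[[0.0002,0,0],[0,0,0],[0,0,0]],"twist":[[3,0,0],[0,0,0],[0,0,0]],"gripper":[-1,-1,-1]}' >/dev/null; python3 st.py
```

```text
t 19.3 tcp [0.5606 0.1584 0.0915] jaw 19.87 q7 13.6 e7 -0.069 T [-0.438  1.141  0.017] F [-5.  -2.1  7.5] gap 0.0117
```

54° turned, past the crossed range, and the effort is flat: the blue nut runs freely too.

```bash
python3 -m jog '{"translation":[[0.0002,0,0],[0.0002,0,0],[0.0002,0,0],[0.0002,0,0],[0,0,0],[0,0,0]],"twist":[[3,0,0],[3,0,0],[3,0,0],[3,0,0],[0,0,0],[0,0,0]],"gripper":[-1,-1,-1,-1,-1,-1]}' >/dev/null; python3 st.py
```

```text
t 19.9 tcp [0.5603 0.1584 0.0906] jaw 7.87 q7 2.7 e7 -0.069 T [-0.56   1.543 -0.01 ] F [-6.3 -2.3  8.5] gap 0.0123
```

```bash
python3 -m jog '{"translation":[[0.0002,0,0],[0.0002,0,0],[0.0002,0,0],[0.0002,0,0],[0.0002,0,0],[0.0002,0,0],[0,0,0],[0,0,0]],"twist":[[3,0,0],[3,0,0],[3,0,0],[3,0,0],[3,0,0],[3,0,0],[0,0,0],[0,0,0]],"gripper":[-1,-1,-1,-1,-1,-1,-1,-1]}' >/dev/null; python3 st.py
```

```text
t 20.7 tcp [0.5599 0.1584 0.0894] jaw -10.13 q7 -13.5 e7 -0.064 T [-0.567  2.034  0.012] F [-8.7 -1.8 10.6] gap 0.0118
```

```bash
python3 -m jog '{"translation":[[0.0002,0,0],[0.0002,0,0],[0.0002,0,0],[0.0002,0,0],[0.0002,0,0],[0,0,0],[0,0,0]],"twist":[[3,0,0],[3,0,0],[3,0,0],[3,0,0],[3,0,0],[0,0,0],[0,0,0]],"gripper":[-1,-1,-1,-1,-1,-1,-1]}' >/dev/null; python3 st.py
```

```text
t 21.4 tcp [0.5595 0.1585 0.0883] jaw -25.12 q7 -26.8 e7 -0.059 T [-0.502  2.454 -0.046] F [-10.9  -1.4  10.7] gap 0.0117
```

99°. Fine steps again up to contact.

```bash
python3 -m jog '{"translation":[[0.0002,0,0],[0.0002,0,0],[0,0,0],[0,0,0]],"twist":[[3,0,0],[3,0,0],[0,0,0],[0,0,0]],"gripper":[-1,-1,-1,-1]}' >/dev/null; python3 st.py
```

```text
t 21.8 tcp [0.5594 0.1586 0.0879] jaw -31.12 q7 -32.1 e7 -0.057 T [-0.481  2.621 -0.023] F [-11.1  -1.3  11.2] gap 0.0118
```

```bash
python3 -m jog '{"translation":[[0.0002,0,0],[0,0,0],[0,0,0]],"twist":[[3,0,0],[0,0,0],[0,0,0]],"gripper":[-1,-1,-1]}' >/dev/null; python3 st.py
```

```text
t 22.1 tcp [0.5593 0.1587 0.0877] jaw -34.11 q7 -34.7 e7 -0.053 T [-0.433  2.681 -0.021] F [-10.5  -1.7  11.8] gap 0.0118
```

```bash
python3 -m jog '{"translation":[[0.0002,0,0],[0,0,0],[0,0,0]],"twist":[[3,0,0],[0,0,0],[0,0,0]],"gripper":[-1,-1,-1]}' >/dev/null; python3 st.py
```

```text
t 22.4 tcp [0.5593 0.1587 0.0875] jaw -37.11 q7 -37.4 e7 -0.052 T [-0.357  2.746 -0.009] F [-11.8  -1.5  13.2] gap 0.012
```

```bash
python3 -m jog '{"translation":[[0.0002,0,0],[0,0,0],[0,0,0]],"twist":[[3,0,0],[0,0,0],[0,0,0]],"gripper":[-1,-1,-1]}' >/dev/null; python3 st.py
```

```text
t 22.7 tcp [0.5592 0.1587 0.0874] jaw -40.1 q7 -40.0 e7 -0.11 T [-0.359  2.981  0.017] F [-13.   -1.6  13.3] gap 0.0115
```

```bash
python3 -m jog '{"translation":[[0.0002,0,0],[0,0,0],[0,0,0]],"twist":[[3,0,0],[0,0,0],[0,0,0]],"gripper":[-1,-1,-1]}' >/dev/null; python3 st.py
```

```text
t 23.0 tcp [0.5592 0.1588 0.0873] jaw -43.1 q7 -42.6 e7 -0.171 T [-0.374  3.23   0.093] F [-12.9  -1.6  14.8] gap 0.0119
```

The blue nut is home too, with the same effort rise to about 0.12 N m at 117°. I'll release it, back off upward, and check.

```bash
python3 -m jog '{"translation":[[0,0,0],[0,0,0],[0,0,0],[-0.03,0,0],[-0.04,0,0],[-0.04,0,0],[-0.02,0,0],[0,0,0],[0,0,0],[0,0,0]],"twist":[[0,0,0],[0,0,0],[0,0,0],[0,0,0],[0,0,0],[0,0,0],[0,0,0],[0,0,0],[0,0,0],[0,0,0]],"gripper":[0.2,0.2,0.2,0.4,1,1,1,1,1,1]}' >/dev/null; python3 st.py; 
python3 -m jog '{"translation":[[-0.02,0,0],[-0.02,0,0],[-0.02,0,0],[0,0,0],[0,0,0],[0,0,0],[0,0,0],[0,0,0],[0,0,0],[0,0,0]],"twist":[[-8.5,0,0],[-8.5,0,0],[-8.5,0,0],[-8.5,0,0],[-8.5,0,0],[-8.5,0,0],[-8.5,0,0],[-8.5,0,0],[-8.5,0,0],[-8.5,0,0]],"gripper":[1,1,1,1,1,1,1,1,1,1]}' >/dev/null
python3 -m jog '{"translation":[[0,-0.03,0.02],[0,-0.03,0.02],[0,-0.02,0.02],[0,0,0],[0,0,0]],"twist":[[-8.5,0,0],[-8.5,0,0],[-8.5,0,0],[-4,0,0],[0,0,0]],"gripper":[1,1,1,1,1]}' >/dev/null
python3 st.py; python3 look.py w6 0.11 >/dev/null
python3 - <<'E'
from rig import *
from h import *
d=grab_frame("top"); e=dict(np.load("pics/top0.npz"))
for n,(x0,x1,y0,y1) in dict(pot=(150,232,165,260),bowl=(430,505,105,180),mug=(440,495,200,250)).items():
    print(n,"mean abs diff",np.abs(d["frame"][y0:y1,x0:x1].astype(int)-e["frame"][y0:y1,x0:x1]).mean().round(2))
f=cv2.imread("pics/w6.png"); cv2.imwrite("pics/w6c.png",cv2.resize(f[60:260,160:560],None,fx=2,fy=2,interpolation=0))
E
```

```text
t 24.0 tcp [0.5607 0.159  0.2161] jaw -43.19 q7 -47.7 e7 0.007 T [-0.114  0.12   0.012] F [-0.4  0.  -0.2] gap 0.0825
t 25.5 tcp [0.5548 0.06   0.2763] jaw 71.26 q7 67.2 e7 1.599 T [ 0.095 -0.004 -0.012] F [-0.2  0.7 -0.7] gap 0.0868
pot mean abs diff 2.61
bowl mean abs diff 2.45
mug mean abs diff 2.6
```

View pics/w6c.png

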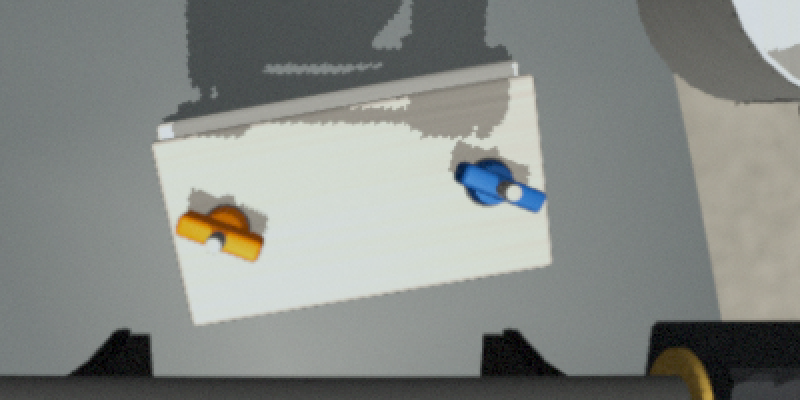

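The crop shows both bars turned by the same large angle, orange at crop (220,237) and blue at (500,188), and the gripper clear of everything. I'm handing in.

```bash
python3 -c "
from rig import *;print(sign_off())"; python3 st.py
```

```text
the job is handed in; nothing more can be done
None
the job is handed in; nothing more can be done
```

Both wing nuts had sound threads, so I ran each one down to finger-tight on the plate, orange first and then blue. The job was handed in at about 25.6 s of the 72 s allowed.

- **Threads:** neither nut showed any rise in torque through 34–46°, where a crossed thread binds. For orange, a picture at 60° showed the bar still square in the fingers. I took no such picture for blue and relied on torque alone.
- **Seating:** the torque began to climb at about 114–117° on both nuts. I stopped at 117°, with an estimated 0.10–0.12 N m, against the 0.25 N m limit. The wrist torque reading was noisy (about ±0.04 N m), so I judged this mostly from joint 7's holding effort, which was much cleaner.
- **Side force:** while turning, a sideways force of up to about 13 N and an upward force of up to about 15 N built up at the wrist. That comes from a slight axis misalignment and is far below the 120 N limit. It vanished on release.
- **Final check:** the last pictures show both nuts let go and turned by about the same amount, and the gripper open and clear with zero force. I did not measure the final nut heights directly. The pot, bowl and mug look unchanged in the top view, with only noise-level differences of about 2.5 grey levels.

No check failed.

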